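Top up the order column from the roller lane

TASK

Slide the full-size case waiting at the open end of the roller lane across onto the column of two cases that stands beside it, and square it up so that it sits flush over the cases below. Then pick up the half-width case from the bench and set it down gently, lying flat, in the middle of the column's new top with its long sides parallel to the long sides of the cases below. Do not shift the column, and leave the case farther up the lane, the two drink packs and the tape roll alone.

Things in the scene. Friction and masses are not known exactly. Their poses are not given: they have to be found in the camera images.
- lane_end (a point): Level bench-top roller lane, 236 mm wide, 600 long; 17 free-turning rollers 28 mm thick, 34 apart, between two rails. Point: middle of its open end beside the column, at roller-top height (123 mm over the bench, 3 mm above the column's starting top). x across the lane, y up the lane away from the column. Last roller axis 20 mm up the lane from here; rail tops 5 mm below the roller tops.
- full_case_center (a point): Centre of the full-size case to be slid over: white carton with a green band round its sides and tan tape along the middle of its top, 160 (x) by 120 (y) by 60 mm (z, up), about 0.45 to 0.9 kg, stands on the rollers near the lane's open end. Too wide to grip. Its x lies roughly across the lane. Pushed, it stops within a few millimetres once the push stops.
- column_top_center (a point): Centre of the upper of the two cases that form the column, same kind and size as the full-size case (160 x by 120 y by 60 mm z); its top is 120 mm above the bench. Loose, held by its weight only. A gap of about 10 to 20 mm separates the column from the lane's end.
- column_low_center (a point): Centre of the lower case of the column, same kind and size, standing on the bench, straight under the upper one.
- half_case_center (a point): Centre of the half-width case: white carton with a green band round its sides and tan tape along the middle of its top, 150 (x, long) by 58 (y) by 55 mm (z, up), about 0.22 to 0.45 kg, lying flat on the bench on the other side of the column from the lane. Can be gripped across its 58 mm.
- full_case: The same full-size case, origin in the middle of its underside.
- half_case: The same half-width case, origin in the middle of its underside.
- column_top: The same upper column case, origin in the middle of its underside.
- next_case: Bystander: a taller case, 150 (x) by 130 (y) by 78 mm, farther up the lane, for the next order. Origin in the middle of its underside, on the rollers; its near face is about 70 mm or more behind the full-size case.
- brick_a: Bystander: drink pack 60 by 40 by 88 mm standing on the bench between the column and the half-width case, towards the robot. Origin under its centre.
- brick_b: Bystander: the same kind of drink pack, on the bench beyond the column. Origin under its centre.
- tape_roll: Bystander: roll of tape, 96 mm across and 48 mm high, lying flat on the bench at the robot's right. Origin under its centre.

How it is judged (in metres and radians):
On the way, in this order (a step that is already met when the one before it is completed fails the run):
1. the full-size case sits squarely on the column (horizontal distance between full_case_center and column_top_center below 0.01 m and angle between the x axis of full_case_center and the x axis of column_top_center, either way round below 0.09 rad and z of full_case_center in the frame of column_top_center between 0.055 and 0.065 m and angle between full_case_center's own z axis and vertical below 0.03 rad), for 0.2 s.
2. the half-width case lies squarely in the middle of the full-size case (horizontal distance between half_case_center and full_case_center below 0.015 m and angle between the x axis of half_case_center and the x axis of full_case_center, either way round below 0.12 rad and z of half_case_center in the frame of full_case_center between 0.0525 and 0.0625 m and angle between half_case_center's own z axis and vertical below 0.04 rad), for 0.2 s.
At the end, for the whole second after the job is handed in: Full-size case level on the column: centres within 10 mm, sides within 5 degrees. Half-width case flat on it: within 15 mm, 7 degrees. Lower cases still over one another (12 mm) and within 25 mm of where they stood. All at rest (all of step 1 and all of step 2 and horizontal distance between column_top_center and column_low_center below 0.012 m and distance of column_low_center from where it was at the start of the episode below 0.025 m and linear speed of each of full_case, half_case, column_top below 0.02 m/s); the robot touches nothing.
It fails at once if the full-size case is tipped, dropped off or lifted instead of slid (angle between full_case_center's own z axis and vertical above 0.35 rad or height (world z) of full_case_center above 0.185 m).
It fails at once if the column is knocked away (distance of column_low_center from where it was at the start of the episode above 0.04 m).
It fails at once if the half-width case is dropped: it moves faster than 0.5 m/s while no finger holds it (a fall of over 13 mm) (linear speed of half_case above 0.5 m/s and contact force between half_case and the fingers below 0.5 N).
It fails at once if the next order's case, a drink pack or the tape roll is displaced by more than 30 mm (distance of any of next_case, brick_a, brick_b, tape_roll from where it was at the start of the episode above 0.03 m).
It also fails if it takes over 69 s, if anything falls off the work surface, if the arm or the gripper's body presses on something with over 40 N, if the wrist force passes 120 N, or if a joint passes its speed limit or range.

ROBOT

A 6-joint arm with a two-finger parallel gripper is mounted at the origin on the work surface. World frame = base frame: x ahead of the robot, y to its left, z up, the work surface at z = 0. Lengths are in mm, angles in rad, forces in N, time in s.
With the tool pointing down it reaches from about 350 to 975 mm from the base axis. Payload 17.4 kg.
Tool frame: the origin (TCP) lies between the finger pads; the fingertips stand 25 mm ahead of it and the grasp point (between the pads) lies 6 mm ahead of it; z points along the fingers, y is the direction in which the jaws open and shut (so a half turn about z gives the same grasp; the last joint's range is limited). The gripper opens to 85 mm and grips with 20 to 120 N. Pads are 22 mm wide; open, the fingers measure 114 mm over their backs; the gripper's body (76 mm by 85 mm) begins 54 mm behind the grasp point. The pads swing forward as they close: fully open they stand 13 mm farther back than shut.
Start: joints at [1.166, 0.116, 1.442, -0, 1.584, -0.038], TCP at [242.084, 630.102, 256.303] pointing down, gripper open.
Joint ranges: [-2.83, 2.83], [-0.83, 2.19], [0.07, 2.5], [-1.14, 4.28], [0.01, 3], [-2.97, 2.97]. Speed limits (rad/s): [1.89, 1.89, 2.22, 3.14, 3.14, 3.14].

INTERFACE

Orientations are given as a unit quaternion [w, x, y, z].
In Python, from cell import status, optics, ticket gives the robot as it stands.
- The arm moves only by the tool arm_command, never from a script. Its argument "rows" is a list of rows, each an object with "delta_pos": the shift along the tool's x, y, z in m, a list of three; "roll": the turn about the tool's z in rad. A call has 1 to 12 rows; each row is the pose to reach, as a shift and turn from the pose commanded when the call began, along the tool's axes at that moment; what a row does not reach only later rows make up. A row lasts 1/10 s, in which the tool goes at most 50 mm and 8.59 degrees, less where a joint would pass 70% of its speed; a pose out of reach is approached as far as the arm can. A call with a gripper value outside its range is refused whole. "hand" is the closure, from 0 (fully open) to 1 (shut), set as the call begins (left out, the last holds). The fingers move at their own pace and stop on an object; the grip force is fixed at half the most. Time passes only in rows, so rows that repeat a pose let the fingers close. It gives the time, the measured TCP pose, the force and the opening at its end, in the units of the state.
- status.observe(): the state, without advancing time (a new reading comes with each control period).
- optics.snapshot(name): name is "scene" or "side" or "wrist"; returns (picture, depth): 480x640x3 uint8, red, green, blue; 480x640 float32, mm along the optical axis (not along the pixel's ray), 0 where there is no reading.
- optics.camera_params(name): a dict with "fx", "fy", "cx", "cy" (pixels), "k1" (the pictures are not rectified: a ray, as slopes to the right and down, at radius r is drawn at 1 + k1 r^2 times it, then the intrinsics apply), "extrinsics" (4x4, takes a point from camera to world coordinates). Camera axes: x right, y up, looking along -z (the intrinsics and any distortion apply to the point x, -y, -z); pixel columns grow to the right and rows downward; lengths in mm; the calibration is good to about 2 mm. A picture is of the moment at which its call begins: read the wrist's pose just before it. camera_params takes no time and is no camera call; for the wrist camera it gives the pose at the moment of the call.
- ticket.finish_job(): hands the job in, once; it reports no verdict.
The state is a dict: "clock": time; "qpos": joint angles; "joint_vel": joint speeds; "joint_efforts": joint torques, N m; "tcp_pos": TCP position; "tool_rot": TCP orientation; "force": force on the tool from outside, world axes, zero at the start; "wrist_torque": the same for the moment, N m; "finger_gap": finger opening in mm.
Only numpy, scipy, OpenCV 4.12 (cv2) and the standard library are available. Lean on these libraries where they do the work, as an engineer would, in place of code of your own. Each camera call takes 0.05 s, during which the arm holds its last target.

## Working session

There is one attempt and no reset: what is moved stays moved. The work goes in short steps, Python scripts to look and compute and a tool call to move; the robot and the scene stay as the last step left them, time stands still between calls to the robot, and variables do not carry over. Pictures are saved under pics/ and viewed, and the job is handed in when it is done.

Besides the shell and the picture viewer there is one more tool, called after ">>>" by a JSON object that holds its "fn" and its "kwargs", one argument or row to a line. arm_command: Moves the arm, as the interface text tells. Its arguments: {"type":"object","properties":{"rows":{"type":"array"},"hand":{"type":"number"}},"required":["rows"]}

```bash
ls; mkdir -p pics; python3 - <<'E'
from cell import status, optics
import cv2
s=status.observe()
for k in s: print(k,s[k])
import numpy as np
for n in ("scene","side","wrist"):
    p=optics.camera_params(n); print(n,{k:np.round(v,3).tolist() for k,v in p.items()})
for n in ("scene","side"):
    im,d=optics.snapshot(n); cv2.imwrite(f"pics/{n}0.png",im[:,:,::-1]); np.savez(f"pics/{n}0.npz",im=im,d=d)
E
```

```text
pics
clock 0.0
qpos [ 1.16621078e+00  1.16481087e-01  1.44226600e+00  3.34344288e-06
  1.58396392e+00 -3.77975361e-02]
joint_vel [ 0.00104989 -0.00186172 -0.00017572 -0.00040779 -0.00055636  0.00120286]
joint_efforts [ 1.11054531e-03 -7.31950450e+01 -6.32524180e+01  1.74955981e-04
  5.74600941e-03 -3.24134567e-05]
tcp_pos [242.01350244 629.95874796 255.56499518]
tool_rot [-1.24309560e-04  1.82367658e-01  9.83230250e-01 -5.45184988e-04]
force [-0.01979429 -0.35271557  1.24512996]
wrist_torque [ 0.01733537 -0.0059939   0.01539161]
finger_gap 85.56243385385254
scene {'fx': 491.647, 'fy': 491.647, 'cx': 326.343, 'cy': 233.432, 'k1': -0.111, 'extrinsics': [[0.397, -0.601, 0.693, 1608.059], [0.918, 0.248, -0.311, -449.516], [0.015, 0.76, 0.65, 1107.381], [0.0, 0.0, 0.0, 1.0]]}
side {'fx': 511.664, 'fy': 511.664, 'cx': 329.617, 'cy': 241.488, 'k1': 0.004, 'extrinsics': [[-0.997, 0.039, -0.067, 439.701], [-0.077, -0.596, 0.799, 1194.455], [-0.008, 0.802, 0.597, 977.941], [0.0, 0.0, 0.0, 1.0]]}
wrist {'fx': 376.834, 'fy': 376.834, 'cx': 321.985, 'cy': 244.706, 'k1': -0.064, 'extrinsics': [[0.358, -0.884, -0.302, 164.354], [0.934, 0.338, 0.118, 660.133], [-0.002, -0.324, 0.946, 373.171], [0.0, 0.0, 0.0, 1.0]]}
```

View pics/scene0.png

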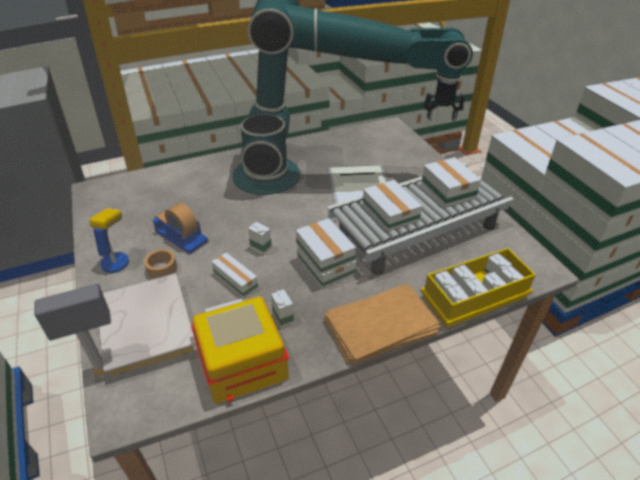

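View pics/side0.png

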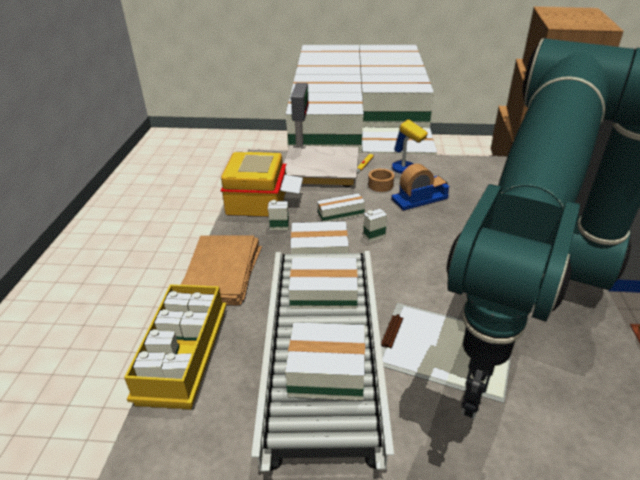

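```bash
cat > h.py <<'E'
import numpy as np, cv2
from cell import status, optics
def world(d,p):
    K=np.array([[p['fx'],0,p['cx']],[0,p['fy'],p['cy']],[0,0,1.]])
    v,u=np.mgrid[0:480,0:640]
    n=cv2.undistortPoints(np.stack([u,v],-1).reshape(-1,1,2).astype(float),K,np.array([p['k1'],0,0,0])).reshape(480,640,2)
    c=np.stack([n[...,0]*d,-n[...,1]*d,-d,np.ones_like(d)],-1)
    return (c@np.array(p['extrinsics']).T)[...,:3]
def rays(pts,p,z):
    K=np.array([[p['fx'],0,p['cx']],[0,p['fy'],p['cy']],[0,0,1.]])
    n=cv2.undistortPoints(np.array(pts,float).reshape(-1,1,2),K,np.array([p['k1'],0,0,0])).reshape(-1,2)
    E=np.array(p['extrinsics']); r=np.c_[n[:,0],-n[:,1],-np.ones(len(n))]@E[:3,:3].T
    return E[:3,3]+r*((z-E[2,3])/r[:,2])[:,None]
def tops(d,p,zlo,zhi,box,minpx=60):
    """blobs whose depth points lie in height band; contour pixels cast to plane of the median height"""
    W=world(d,p); x0,x1,y0,y1=box
    m=((d>0)&(W[...,2]>zlo)&(W[...,2]<zhi)&(W[...,0]>x0)&(W[...,0]<x1)&(W[...,1]>y0)&(W[...,1]<y1)).astype(np.uint8)
    m=cv2.morphologyEx(m,cv2.MORPH_OPEN,np.ones((3,3)))
    n,l,st,ce=cv2.connectedComponentsWithStats(m)
    out=[]
    for i in range(1,n):
        if st[i,4]<minpx: continue
        P=W[l==i]; z=np.median(P[:,2])
        cs,_=cv2.findContours((l==i).astype(np.uint8),cv2.RETR_EXTERNAL,cv2.CHAIN_APPROX_NONE)
        c=max(cs,key=len).reshape(-1,2); Q=rays(c,p,z)[:,:2].astype(np.float32)
        (cx,cy),(w,h),a=cv2.minAreaRect(Q)
        if w<h: w,h,a=h,w,a+90
        a=(a+90)%180-90
        out.append(dict(px=ce[i].round().tolist(),n=int(st[i,4]),z=round(float(z),1),c=(round(cx,1),round(cy,1)),size=(round(w,1),round(h,1)),ang=round(a,2),mean=P[:,:2].mean(0).round(1).tolist()))
    return out
E
python3 - <<'E'
from h import *
for n in("scene","side"):
    d=np.load(f"pics/{n}0.npz")['d']; p=optics.camera_params(n)
    for nm,b in(("half",(45,66)),("brick",(80,96)),("coltop",(108,132)),("full",(172,192)),("next",(193,212))):
        for o in tops(d,p,*b,(250,900,-400,700)): print(n,nm,o)
E
```

```text
scene half {'px': [260.0, 238.0], 'n': 98, 'z': 55.0, 'c': (424.2, -158.5), 'size': (71.9, 37.2), 'ang': 62.77, 'mean': [426.8, -156.3]}
scene half {'px': [234.0, 270.0], 'n': 734, 'z': 54.0, 'c': (530.7, -274.5), 'size': (158.4, 63.5), 'ang': 23.27, 'mean': [532.6, -272.9]}
scene half {'px': [338.0, 269.0], 'n': 179, 'z': 57.4, 'c': (654.2, 24.0), 'size': (119.0, 23.9), 'ang': -82.58, 'mean': [652.9, 21.4]}
scene half {'px': [434.0, 295.0], 'n': 76, 'z': 56.5, 'c': (858.3, 230.8), 'size': (81.7, 13.6), 'ang': 1.41, 'mean': [859.3, 230.8]}
scene half {'px': [286.0, 314.0], 'n': 65, 'z': 54.9, 'c': (755.8, -186.2), 'size': (41.7, 16.7), 'ang': 89.08, 'mean': [756.4, -185.6]}
scene brick {'px': [259.0, 229.0], 'n': 181, 'z': 87.4, 'c': (414.9, -155.2), 'size': (69.0, 45.6), 'ang': 31.2, 'mean': [415.4, -154.0]}
scene brick {'px': [399.0, 246.0], 'n': 62, 'z': 88.1, 'c': (661.6, 224.9), 'size': (68.9, 14.3), 'ang': -83.78, 'mean': [661.6, 225.4]}
scene brick {'px': [495.0, 260.0], 'n': 126, 'z': 91.5, 'c': (833.5, 461.2), 'size': (76.1, 39.1), 'ang': -41.25, 'mean': [834.2, 464.9]}
scen
[... 4236 characters left out ...]
-246.0]}
side coltop {'px': [319.0, 236.0], 'n': 1519, 'z': 119.5, 'c': (568.7, 17.7), 'size': (160.6, 134.6), 'ang': 6.65, 'mean': [569.1, 18.8]}
side coltop {'px': [320.0, 372.0], 'n': 13045, 'z': 119.3, 'c': (526.2, 390.0), 'size': (598.5, 256.4), 'ang': -84.9, 'mean': [522.0, 482.8]}
side full {'px': [323.0, 275.0], 'n': 2349, 'z': 182.7, 'c': (533.8, 264.2), 'size': (161.6, 128.8), 'ang': 3.82, 'mean': [533.6, 265.1]}
side full {'px': [324.0, 379.0], 'n': 480, 'z': 182.3, 'c': (505.2, 569.4), 'size': (148.3, 15.8), 'ang': 1.59, 'mean': [505.4, 569.8]}
side next {'px': [326.0, 350.0], 'n': 3905, 'z': 200.9, 'c': (506.5, 508.5), 'size': (150.9, 135.8), 'ang': 1.09, 'mean': [505.5, 511.5]}
```

```bash
python3 - <<'E'
from h import *
for n in("scene","side"):
    d=np.load(f"pics/{n}0.npz")['d']; p=optics.camera_params(n)
    for nm,b,bx in(("half",(51,60),(420,640,-360,-190)),("coltop",(115.5,125),(470,680,-70,85)),("full",(179,190),(440,650,150,340)),("next",(197,210),(400,620,400,600))):
        for o in tops(d,p,*b,bx): print(n,nm,o)
E
```

```text
scene half {'px': [234.0, 270.0], 'n': 513, 'z': 54.6, 'c': (528.5, -273.8), 'size': (154.1, 59.8), 'ang': 22.66, 'mean': [534.6, -271.4]}
scene coltop {'px': [325.0, 239.0], 'n': 1279, 'z': 119.5, 'c': (575.0, 9.9), 'size': (166.5, 121.3), 'ang': 6.73, 'mean': [577.6, 9.1]}
scene full {'px': [392.0, 197.0], 'n': 1065, 'z': 183.1, 'c': (538.9, 256.7), 'size': (165.6, 123.9), 'ang': 2.8, 'mean': [540.3, 256.8]}
scene next {'px': [451.0, 173.0], 'n': 847, 'z': 201.1, 'c': (509.0, 501.7), 'size': (154.9, 132.0), 'ang': 0.93, 'mean': [513.6, 498.0]}
side half {'px': [346.0, 200.0], 'n': 266, 'z': 54.7, 'c': (505.8, -276.7), 'size': (113.8, 62.3), 'ang': 22.68, 'mean': [505.8, -278.9]}
side half {'px': [324.0, 204.0], 'n': 77, 'z': 54.6, 'c': (577.8, -246.9), 'size': (56.1, 33.5), 'ang': -85.52, 'mean': [577.7, -248.1]}
side coltop {'px': [318.0, 235.0], 'n': 1384, 'z': 119.6, 'c': (569.8, 13.3), 'size': (159.9, 125.0), 'ang': 6.28, 'mean': [570.1, 15.1]}
side full {'px': [323.0, 274.0], 'n': 2166, 'z': 182.8, 'c': (534.1, 261.0), 'size': (159.8, 121.9), 'ang': 3.82, 'mean': [533.3, 261.9]}
side next {'px': [326.0, 349.0], 'n': 3786, 'z': 200.9, 'c': (506.5, 507.0), 'size': (150.9, 132.6), 'ang': 0.92, 'mean': [505.4, 509.9]}
```

>>> {"fn": "arm_command", "kwargs": {
  "rows": [
    {"delta_pos": [-0.184,-0.078,0],"roll": 0.55},
    {"delta_pos": [-0.184,-0.078,0],"roll": 0.55},
    {"delta_pos": [-0.184,-0.078,0],"roll": 0.55},
    {"delta_pos": [-0.184,-0.078,0],"roll": 0.55},
    {"delta_pos": [-0.368,-0.157,0],"roll": 1.09},
    {"delta_pos": [-0.368,-0.157,0],"roll": 1.09},
    {"delta_pos": [-0.368,-0.157,0],"roll": 1.09},
    {"delta_pos": [-0.368,-0.157,0],"roll": 1.09},
    {"delta_pos": [-0.368,-0.157,0],"roll": 1.09},
    {"delta_pos": [-0.368,-0.157,0],"roll": 1.09},
    {"delta_pos": [-0.368,-0.157,0],"roll": 1.09}
  ],
  "hand": 0
}}

```text
clock: 1.2
tcp_pos: [528.8, 352.1, 256.1]
tool_rot: [-0.0, 0.665, 0.747, -0.0]
force: [-1.3, 0.8, -0.3]
finger_gap: 85.3
```

```bash
cat > look.py <<'E'
import sys
from h import *
def st():
    s=status.observe(); R=s['tool_rot']; w,x,y,z=R
    X=np.array([1-2*(y*y+z*z),2*(x*y+w*z)]);Y=np.array([2*(x*y-w*z),1-2*(x*x+z*z)])
    print('t',round(s['clock'],2),'tcp',np.round(s['tcp_pos'],1),'Yang',round(np.degrees(np.arctan2(Y[1],Y[0])),2),'X',X.round(4),'Y',Y.round(4),'F',np.round(s['force'],1),'gap',round(s['finger_gap'],1),'q',np.round(s['qpos'],2))
if __name__=="__main__":
    st()
    tag=sys.argv[1]
    for n in sys.argv[2:]:
        p=optics.camera_params(n); im,d=optics.snapshot(n)
        cv2.imwrite(f"pics/{n}{tag}.png",im[:,:,::-1]); np.savez(f"pics/{n}{tag}.npz",im=im,d=d,E=p['extrinsics'])
        for nm,b,bx in(("coltop",(115.5,125),(470,680,-70,85)),("full",(179,190),(440,680,-80,340)),("next",(197,210),(400,620,400,600))):
            for o in tops(d,p,*b,bx): print(n,nm,o)
E
python3 look.py 1 wrist
```

```text
t 1.2 tcp [528.8 352.1 256.1] Yang 6.6 X [-0.1149  0.9934] Y [0.9934 0.1149] F [-1.3  0.8 -0.3] gap 85.3 q [0.55 0.03 1.53 0.   1.58 0.43]
wrist full {'px': [320.0, 387.0], 'n': 26011, 'z': 183.2, 'c': (537.0, 267.1), 'size': (157.5, 106.7), 'ang': 4.47, 'mean': [536.6, 275.7]}
wrist next {'px': [312.0, 51.0], 'n': 36184, 'z': 201.0, 'c': (508.0, 463.4), 'size': (149.5, 48.4), 'ang': 1.62, 'mean': [512.3, 461.1]}
```

View pics/wrist1.png

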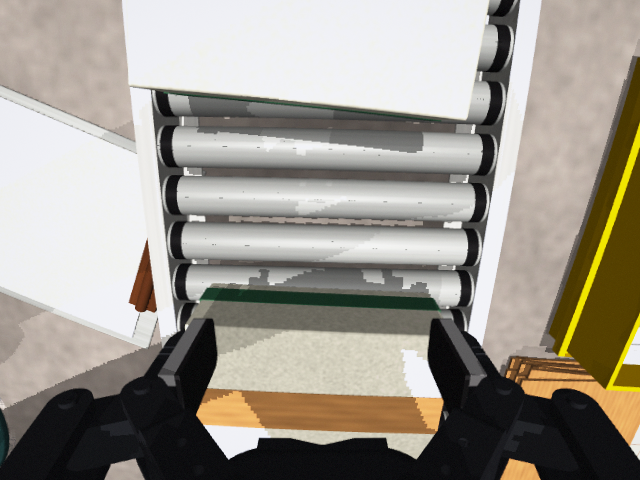

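>>> {"fn": "arm_command", "kwargs": {
  "rows": [
    {"delta_pos": [0,0,0.049],"roll": 0},
    {"delta_pos": [0,0,0.098],"roll": 0},
    {"delta_pos": [0,0,0.098],"roll": 0},
    {"delta_pos": [-0.01,0,0.098],"roll": 0},
    {"delta_pos": [-0.018,0,0.098],"roll": 0},
    {"delta_pos": [-0.026,0,0.098],"roll": 0},
    {"delta_pos": [-0.034,0,0.098],"roll": 0},
    {"delta_pos": [-0.044,0.001,0.098],"roll": 0},
    {"delta_pos": [-0.054,0.002,0.098],"roll": 0},
    {"delta_pos": [-0.064,0.003,0.098],"roll": 0},
    {"delta_pos": [-0.07,0.004,0.098],"roll": 0},
    {"delta_pos": [-0.07,0.004,0.098],"roll": 0}
  ]
}}

```text
clock: 2.45
tcp_pos: [541.6, 281.5, 158.2]
tool_rot: [0.0, 0.666, 0.746, -0.0]
force: [0.2, -0.3, -0.3]
finger_gap: 85.4
```

```bash
python3 look.py 2 wrist side
```

```text
t 2.45 tcp [541.6 281.5 158.2] Yang 6.48 X [-0.1128  0.9936] Y [0.9936 0.1128] F [ 0.2 -0.3 -0.3] gap 85.4 q [ 0.44  0.02  1.7  -0.    1.42  0.32]
wrist full {'px': [171.0, 382.0], 'n': 1009, 'z': 183.6, 'c': (494.3, 285.2), 'size': (19.3, 15.1), 'ang': -22.15, 'mean': [495.7, 284.4]}
wrist full {'px': [473.0, 382.0], 'n': 985, 'z': 183.6, 'c': (590.6, 293.5), 'size': (18.3, 15.7), 'ang': 6.06, 'mean': [586.1, 294.8]}
wrist full {'px': [310.0, 438.0], 'n': 3132, 'z': 182.0, 'c': (543.0, 262.9), 'size': (74.4, 14.4), 'ang': 4.44, 'mean': [539.9, 265.4]}
wrist full {'px': [124.0, 471.0], 'n': 602, 'z': 183.1, 'c': (475.9, 243.3), 'size': (14.4, 9.7), 'ang': 10.46, 'mean': [477.3, 242.7]}
wrist full {'px': [515.0, 470.0], 'n': 448, 'z': 183.0, 'c': (612.0, 259.0), 'size': (9.7, 8.9), 'ang': -87.19, 'mean': [611.9, 258.6]}
side coltop {'px': [295.0, 236.0], 'n': 172, 'z': 119.9, 'c': (635.0, 15.5), 'size': (109.4, 28.2), 'ang': -82.11, 'mean': [635.2, 28.3]}
side coltop {'px': [342.0, 236.0], 'n': 177, 'z': 119.8, 'c': (505.2, 14.5), 'size': (92.6, 30.7), 'ang': -84.29, 'mean': [502.5, 19.3]}
side full {'px': [298.0, 252.0], 'n': 109, 'z': 182.8, 'c': (608.0, 178.1), 'size': (46.3, 25.3), 'ang': -83.1, 'mean': [606.2, 178.2]}
side full {'px': [348.0, 256.0], 'n': 290, 'z': 182.8, 'c': (483.0, 206.1), 'size': (118.4, 47.8), 'ang': -86.15, 'mean': [478.9, 187.2]}
side next {'px': [326.0, 349.0], 'n': 3812, 'z': 200.9, 'c': (506.5, 507.1), 'size': (150.9, 132.7), 'ang': 0.92, 'mean': [505.7, 510.1]}
```

View pics/wrist2.png

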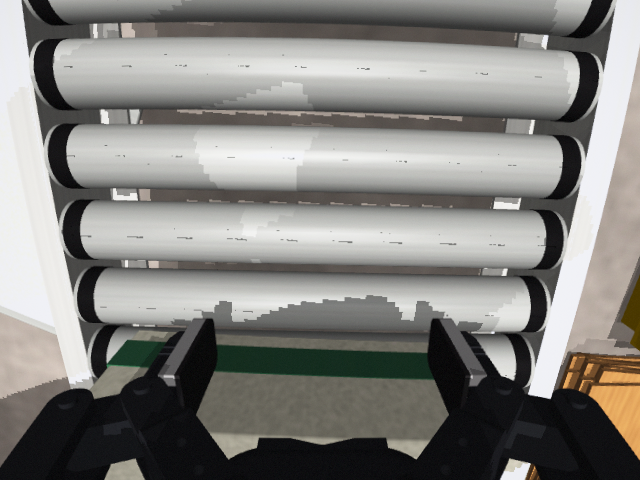

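View pics/side2.png

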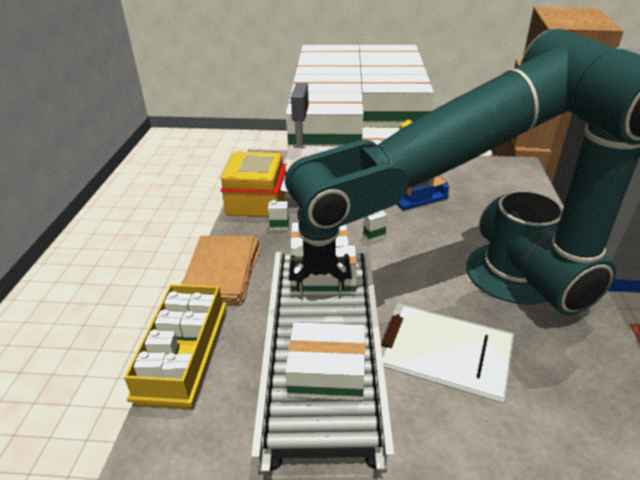

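```bash
cat > rear.py <<'E'
import sys
from h import *
from look import st
def rear(tag,take=True):
    f=f"pics/wrist{tag}.npz"
    z=np.load(f); p=optics.camera_params("wrist"); p['extrinsics']=z['E']; W=world(z['d'],p)
    s=status.observe(); w,x,y,zz=s['tool_rot']
    X=np.array([1-2*(y*y+zz*zz),2*(x*y+w*zz)]);Y=np.array([2*(x*y-w*zz),1-2*(x*x+zz*zz)])
    T=np.array(s['tcp_pos'])[:2]
    a=(W[...,:2]-T)@X; b=(W[...,:2]-T)@Y
    # rear face: points in z band, in the case's lateral span
    for lo,hi in((140,155),(155,170),(170,180)):
        m=(z['d']>0)&(W[...,2]>lo)&(W[...,2]<hi)&(abs(b)<34)&(abs(a)<40)&(z['im'].max(-1)>20)
        if m.sum()<20: print(lo,hi,'none');continue
        P=np.c_[b[m],a[m]]; k=np.polyfit(P[:,0],P[:,1],1); print(lo,hi,'n',m.sum(),'rear a at b=0: %.1f slope deg %.2f'%(k[1],np.degrees(np.arctan(k[0]))),'med',np.median(P[:,1]).round(1))
    m=(z['d']>0)&(W[...,2]>126)&(W[...,2]<186)&(a<25)&(a>-30)&(abs(b)<100)&(z['im'].max(-1)>60)
    print('lateral extents b',np.percentile(b[m],[0.2,1,99,99.8]).round(1))
if __name__=="__main__": rear(sys.argv[1])
E
python3 rear.py 2
```

```text
140 155 n 4004 rear a at b=0: -15.2 slope deg -2.65 med -15.1
155 170 n 5045 rear a at b=0: -15.6 slope deg -2.63 med -15.5
170 180 n 4315 rear a at b=0: -15.6 slope deg -2.60 med -15.5
lateral extents b [-86.2 -83.9  49.5  68.8]
```

>>> {"fn": "arm_command", "kwargs": {
  "rows": [
    {"delta_pos": [-0.012,0,0],"roll": 0},
    {"delta_pos": [-0.027,0,0],"roll": 0},
    {"delta_pos": [-0.043,0,0],"roll": 0},
    {"delta_pos": [-0.059,0,0],"roll": 0},
    {"delta_pos": [-0.075,0.001,0],"roll": 0},
    {"delta_pos": [-0.09,0.002,0],"roll": 0},
    {"delta_pos": [-0.104,0.003,0],"roll": 0},
    {"delta_pos": [-0.118,0.004,0],"roll": 0},
    {"delta_pos": [-0.131,0.005,0],"roll": 0},
    {"delta_pos": [-0.142,0.006,0],"roll": 0},
    {"delta_pos": [-0.15,0.007,0],"roll": 0},
    {"delta_pos": [-0.15,0.007,0],"roll": 0}
  ]
}}

```text
clock: 3.75
tcp_pos: [565.6, 133.3, 158.3]
tool_rot: [0.0, 0.666, 0.746, -0.0]
force: [-0.1, -0.4, -0.3]
finger_gap: 85.3
```

```bash
python3 look.py 3 wrist side scene; python3 rear.py 3
```

```text
t 3.75 tcp [565.6 133.3 158.3] Yang 6.49 X [-0.113   0.9936] Y [0.9936 0.113 ] F [-0.1 -0.4 -0.3] gap 85.3 q [ 0.19 -0.04  1.77 -0.    1.42  0.07]
wrist full {'px': [172.0, 382.0], 'n': 991, 'z': 183.7, 'c': (516.2, 134.1), 'size': (17.4, 15.8), 'ang': 6.09, 'mean': [519.8, 136.2]}
wrist full {'px': [472.0, 382.0], 'n': 1001, 'z': 183.6, 'c': (614.4, 145.6), 'size': (18.2, 16.1), 'ang': 7.97, 'mean': [610.1, 146.4]}
wrist full {'px': [320.0, 436.0], 'n': 3969, 'z': 182.4, 'c': (567.7, 116.5), 'size': (75.4, 14.8), 'ang': 6.55, 'mean': [566.8, 118.5]}
wrist full {'px': [124.0, 471.0], 'n': 600, 'z': 182.8, 'c': (499.7, 94.5), 'size': (14.5, 9.7), 'ang': 10.46, 'mean': [501.0, 93.9]}
side full {'px': [348.0, 229.0], 'n': 135, 'z': 181.7, 'c': (485.5, 68.7), 'size': (84.4, 22.2), 'ang': -84.78, 'mean': [484.8, 71.3]}
side next {'px': [326.0, 349.0], 'n': 3806, 'z': 201.0, 'c': (506.5, 507.0), 'size': (150.9, 132.4), 'ang': 0.92, 'mean': [505.5, 509.7]}
scene coltop {'px': [319.0, 243.0], 'n': 638, 'z': 119.7, 'c': (575.5, -0.2), 'size': (162.0, 101.3), 'ang': 6.84, 'mean': [586.3, -16.1]}
scene full {'px': [345.0, 214.0], 'n': 690, 'z': 182.0, 'c': (558.0, 77.9), 'size': (165.8, 89.9), 'ang': 9.73, 'mean': [558.2, 82.7]}
scene next {'px': [451.0, 173.0], 'n': 825, 'z': 201.0, 'c': (508.7, 501.8), 'size': (154.8, 130.8), 'ang': 1.33, 'mean': [513.3, 498.3]}
140 155 n 4113 rear a at b=0: -13.1 slope deg -0.54 med -13.1
155 170 n 5137 rear a at b=0: -14.0 slope deg -0.54 med -14.0
170 180 n 4422 rear a at b=0: -14.3 slope deg -0.52 med -14.3
lateral extents b [-94.9 -92.1  48.5  49.8]
```

View pics/scene3.png

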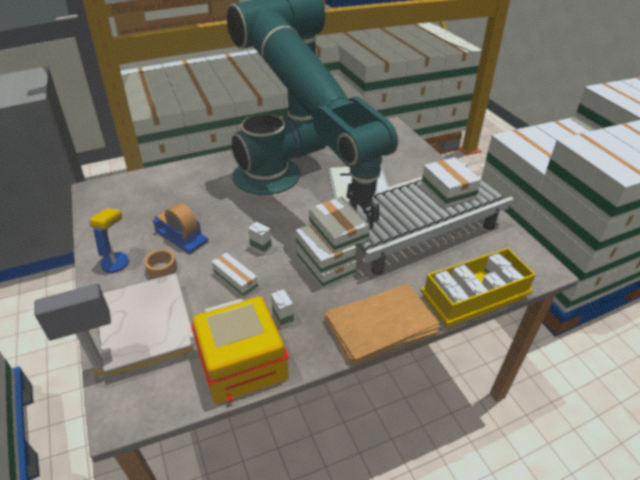

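View pics/wrist3.png

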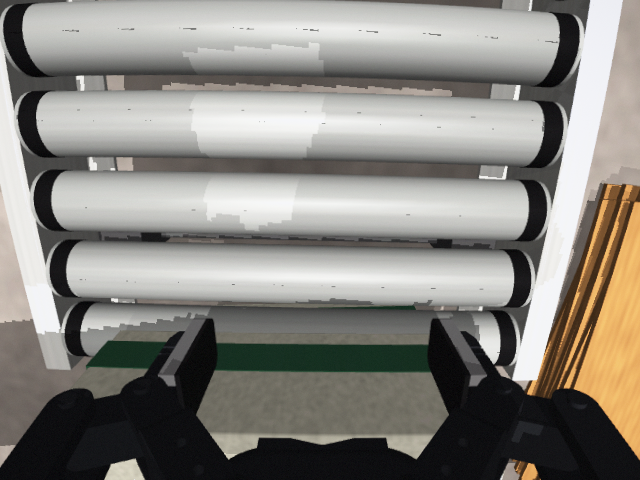

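>>> {"fn": "arm_command", "kwargs": {
  "rows": [
    {"delta_pos": [-0.005,0.001,0],"roll": 0},
    {"delta_pos": [-0.01,0.002,0],"roll": 0},
    {"delta_pos": [-0.015,0.003,0],"roll": 0},
    {"delta_pos": [-0.02,0.004,0],"roll": 0},
    {"delta_pos": [-0.025,0.005,0],"roll": 0},
    {"delta_pos": [-0.03,0.006,0],"roll": 0},
    {"delta_pos": [-0.035,0.007,0],"roll": 0},
    {"delta_pos": [-0.039,0.007,0],"roll": 0},
    {"delta_pos": [-0.042,0.007,0],"roll": 0},
    {"delta_pos": [-0.044,0.007,0],"roll": 0},
    {"delta_pos": [-0.044,0.007,0],"roll": 0}
  ]
}}

```text
clock: 5.0
tcp_pos: [577.3, 91.0, 158.5]
tool_rot: [0.0, 0.666, 0.746, -0.0]
force: [0.7, 1.0, -0.4]
finger_gap: 85.8
```

```bash
python3 look.py 4 wrist side scene; python3 rear.py 4
```

```text
t 5.0 tcp [577.3  91.  158.5] Yang 6.52 X [-0.1135  0.9935] Y [0.9935 0.1135] F [ 0.7  1.  -0.4] gap 85.8 q [ 0.11 -0.04  1.76 -0.    1.42 -0.  ]
wrist coltop {'px': [153.0, 329.0], 'n': 277, 'z': 122.8, 'c': (499.2, 70.6), 'size': (31.4, 2.7), 'ang': 6.29, 'mean': [499.2, 70.7]}
wrist coltop {'px': [312.0, 330.0], 'n': 876, 'z': 122.7, 'c': (574.2, 79.0), 'size': (91.3, 2.7), 'ang': 6.78, 'mean': [574.0, 79.2]}
wrist full {'px': [172.0, 382.0], 'n': 1016, 'z': 183.8, 'c': (527.7, 91.6), 'size': (17.7, 15.8), 'ang': 6.92, 'mean': [531.5, 93.7]}
wrist full {'px': [471.0, 382.0], 'n': 997, 'z': 183.7, 'c': (624.3, 103.0), 'size': (16.2, 14.4), 'ang': -82.79, 'mean': [621.6, 104.0]}
wrist full {'px': [322.0, 434.0], 'n': 4832, 'z': 180.1, 'c': (579.5, 72.4), 'size': (78.7, 17.1), 'ang': 6.58, 'mean': [579.5, 75.1]}
wrist full {'px': [124.0, 471.0], 'n': 595, 'z': 180.1, 'c': (509.7, 48.4), 'size': (14.9, 10.0), 'ang': 10.49, 'mean': [511.1, 47.8]}
side next {'px': [326.0, 349.0], 'n': 3803, 'z': 200.9, 'c': (506.6, 506.6), 'size': (150.9, 132.0), 'ang': 1.3, 'mean': [505.6, 509.8]}
scene coltop {'px': [311.0, 246.0], 'n': 154, 'z': 119.8, 'c': (581.4, -40.0), 'size': (163.3, 29.1), 'ang': 11.85, 'mean': [588.4, -40.9]}
scene next {'px': [451.0, 174.0], 'n': 794, 'z': 201.0, 'c': (510.1, 500.9), 'size': (156.7, 132.1), 'ang': 0.26, 'mean': [518.1, 494.9]}
140 155 n 3909 rear a at b=0: -11.0 slope deg 0.05 med -11.0
155 170 n 4976 rear a at b=0: -11.3 slope deg 0.02 med -11.3
170 180 n 6167 rear a at b=0: -13.0 slope deg -0.19 med -11.6
lateral extents b [-96.3 -93.9  48.3  49.7]
```

View pics/wrist4.png

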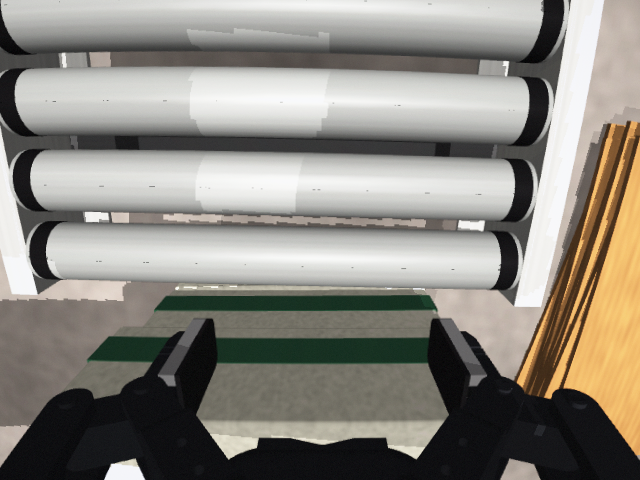

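View pics/scene4.png

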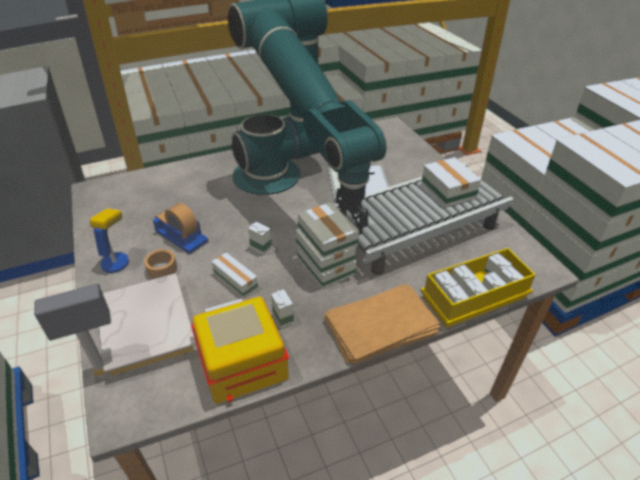

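```bash
cat > lat.py <<'E'
import sys
from h import *
def lat(tag):
    z=np.load(f"pics/wrist{tag}.npz"); p=optics.camera_params("wrist"); p['extrinsics']=z['E']; W=world(z['d'],p)
    s=status.observe(); w,x,y,zz=s['tool_rot']
    X=np.array([1-2*(y*y+zz*zz),2*(x*y+w*zz)]);Y=np.array([2*(x*y-w*zz),1-2*(x*x+zz*zz)])
    T=np.array(s['tcp_pos'])[:2]; a=(W[...,:2]-T)@X; b=(W[...,:2]-T)@Y
    for nm,lo,hi in(("colface",72,82),("colface",82,92),("colface",92,102),("colface",102,112),("case",133,145),("case",145,160),("case",160,175)):
        m=(z['d']>0)&(W[...,2]>lo)&(W[...,2]<hi)&(a>-30)&(a<4)&(abs(b)<110)
        if m.sum()<20: print(nm,lo,hi,m.sum()); continue
        mm=m&(abs(b)<34)
        print(nm,lo,hi,m.sum(),'a med',np.median(a[mm]).round(1),'b ext',np.percentile(b[m],[0.2,1,99,99.8]).round(1))
lat(sys.argv[1])
E
python3 lat.py 4
```

```text
colface 72 82 2122 a med -19.7 b ext [-95.2 -93.7  64.   65.2]
colface 82 92 2612 a med -19.9 b ext [-95.2 -93.7  63.8  65.2]
colface 92 102 2561 a med -20.2 b ext [-94.4 -92.9  61.4  63.7]
colface 102 112 1188 a med -20.2 b ext [-93.8 -92.3  92.3  92.6]
case 133 145 4419 a med -10.9 b ext [-97.7 -96.5  44.1  45.7]
case 145 160 7734 a med -11.2 b ext [-96.9 -95.4  43.   43.2]
case 160 175 8782 a med -11.3 b ext [-95.9 -93.5  43.2  43.3]
```

>>> {"fn": "arm_command", "kwargs": {
  "rows": [
    {"delta_pos": [-0.002,0.0005,0],"roll": 0},
    {"delta_pos": [-0.004,0.001,0],"roll": 0},
    {"delta_pos": [-0.006,0.0015,0],"roll": 0},
    {"delta_pos": [-0.008,0.002,0],"roll": 0},
    {"delta_pos": [-0.009,0.002,0],"roll": 0},
    {"delta_pos": [-0.009,0.002,0],"roll": 0}
  ]
}}

```text
clock: 5.75
tcp_pos: [580.3, 82.8, 158.5]
tool_rot: [-0.0, 0.666, 0.746, 0.0]
force: [0.7, 4.1, 1.9]
finger_gap: 85.1
```

```bash
python3 look.py 5 wrist |head -1; python3 lat.py 5; python3 rear.py 5
```

```text
t 5.75 tcp [580.3  82.8 158.5] Yang 6.54 X [-0.1138  0.9935] Y [0.9935 0.1138] F [0.7 4.1 1.9] gap 85.1 q [ 0.1  -0.03  1.76  0.    1.42 -0.02]
colface 72 82 2014 a med -10.9 b ext [-97.2 -95.9  61.8  63. ]
colface 82 92 2516 a med -11.1 b ext [-97.2 -95.7  61.9  63.1]
colface 92 102 2622 a med -11.4 b ext [-96.3 -94.8  60.9  62.1]
colface 102 112 2990 a med -11.4 b ext [-96.2 -94.8  60.3  61.6]
case 133 145 4391 a med -10.5 b ext [-97.7 -96.6  44.   45.7]
case 145 160 7745 a med -10.8 b ext [-97.  -95.4  43.1  43.2]
case 160 175 8780 a med -10.9 b ext [-96.1 -93.8  43.2  43.4]
140 155 n 3896 rear a at b=0: -10.7 slope deg 0.02 med -10.7
155 170 n 4932 rear a at b=0: -11.0 slope deg 0.04 med -11.0
170 180 n 6291 rear a at b=0: -12.7 slope deg 0.07 med -11.2
lateral extents b [-96.5 -94.1  48.4  49.6]
```

>>> {"fn": "arm_command", "kwargs": {
  "rows": [
    {"delta_pos": [0.02,0,0],"roll": 0},
    {"delta_pos": [0.03,0,0],"roll": 0},
    {"delta_pos": [0.03,0,-0.05],"roll": 0},
    {"delta_pos": [0.03,0,-0.1],"roll": 0},
    {"delta_pos": [0.03,0,-0.11],"roll": 0},
    {"delta_pos": [0.03,0,-0.11],"roll": 0}
  ]
}}

```text
clock: 6.4
tcp_pos: [577.4, 112.5, 270.5]
tool_rot: [0.001, 0.666, 0.746, 0.001]
force: [0.0, 0.4, 0.0]
finger_gap: 85.2
```

>>> {"fn": "arm_command", "kwargs": {
  "rows": [
    {"delta_pos": [-0.19,-0.047,0],"roll": 0.64},
    {"delta_pos": [-0.19,-0.047,0],"roll": 0.64},
    {"delta_pos": [-0.19,-0.047,0],"roll": 0.64},
    {"delta_pos": [-0.19,-0.047,0],"roll": 0.64},
    {"delta_pos": [-0.378,-0.094,0],"roll": 1.288},
    {"delta_pos": [-0.378,-0.094,0],"roll": 1.288},
    {"delta_pos": [-0.378,-0.094,0],"roll": 1.288},
    {"delta_pos": [-0.378,-0.094,0],"roll": 1.288},
    {"delta_pos": [-0.378,-0.094,0],"roll": 1.288},
    {"delta_pos": [-0.378,-0.094,0],"roll": 1.288},
    {"delta_pos": [-0.378,-0.094,0],"roll": 1.288}
  ]
}}

```text
clock: 7.5
tcp_pos: [526.3, -273.4, 266.9]
tool_rot: [-0.001, 0.98, 0.199, -0.001]
force: [0.5, -0.2, -0.7]
finger_gap: 85.5
```

```bash
python3 look.py 6 wrist side scene; python3 - <<'E'
from h import *
z=np.load("pics/wrist6.npz");p=optics.camera_params("wrist");p['extrinsics']=z['E']
print(tops(z['d'],p,51,60,(400,660,-380,-170)))
for n in("side","scene"):
    d=np.load(f"pics/{n}6.npz")['d'];p=optics.camera_params(n)
    print(n,tops(d,p,176.5,186,(440,680,-80,100)))
E
```

```text
t 7.5 tcp [ 526.3 -273.4  266.9] Yang -67.08 X [0.9211 0.3894] Y [ 0.3894 -0.9211] F [ 0.5 -0.2 -0.7] gap 85.5 q [-0.52 -0.06  1.61  0.    1.6   0.65]
wrist coltop {'px': [38.0, 78.0], 'n': 1504, 'z': 119.8, 'c': (551.4, -52.6), 'size': (105.8, 8.2), 'ang': 6.58, 'mean': [553.4, -52.5]}
side full {'px': [342.0, 220.0], 'n': 66, 'z': 180.5, 'c': (501.2, 23.1), 'size': (44.3, 25.1), 'ang': -86.33, 'mean': [502.8, 23.8]}
side next {'px': [326.0, 349.0], 'n': 3798, 'z': 200.9, 'c': (506.5, 506.8), 'size': (150.9, 132.1), 'ang': 0.92, 'mean': [505.8, 509.7]}
scene next {'px': [451.0, 173.0], 'n': 807, 'z': 200.8, 'c': (509.2, 501.4), 'size': (154.3, 132.2), 'ang': -0.84, 'mean': [513.8, 497.2]}
[{'px': [321.0, 206.0], 'n': 10250, 'z': 55.1, 'c': (525.6, -272.7), 'size': (150.7, 57.6), 'ang': 22.84, 'mean': [530.8, -270.8]}, {'px': [183.0, 283.0], 'n': 107, 'z': 55.8, 'c': (410.5, -176.9), 'size': (24.8, 5.0), 'ang': 31.83, 'mean': [410.6, -177.0]}]
side [{'px': [319.0, 217.0], 'n': 1335, 'z': 179.9, 'c': (568.5, 12.5), 'size': (160.1, 123.1), 'ang': 7.98, 'mean': [568.4, 14.3]}]
scene [{'px': [325.0, 224.0], 'n': 1126, 'z': 179.8, 'c': (573.7, 10.5), 'size': (163.1, 121.6), 'ang': 4.74, 'mean': [575.7, 8.5]}]
```

View pics/wrist6.png

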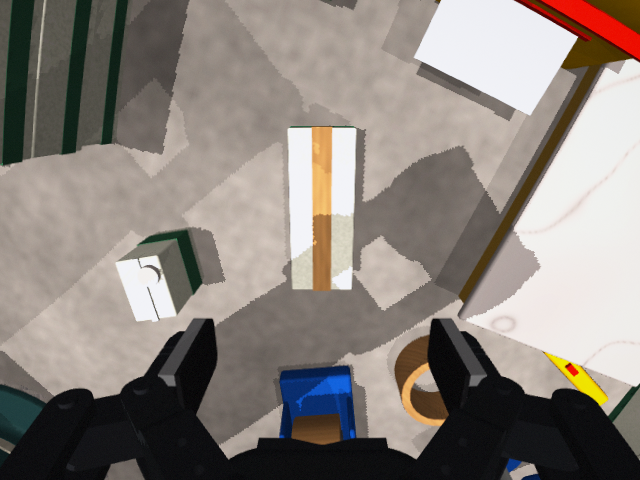

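View pics/side6.png

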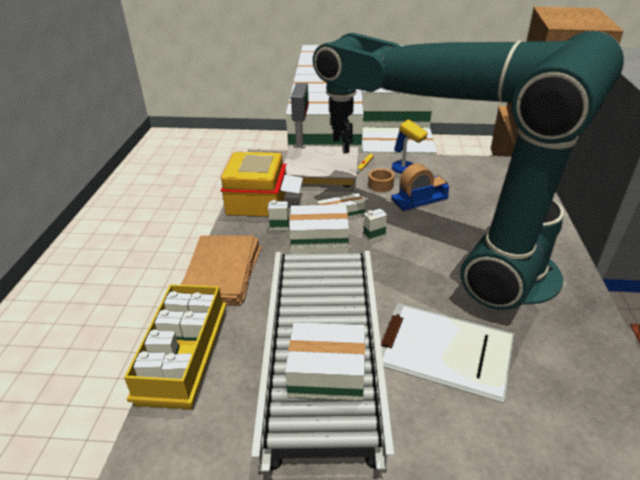

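>>> {"fn": "arm_command", "kwargs": {
  "rows": [
    {"delta_pos": [0,-0.001,0.05],"roll": 0},
    {"delta_pos": [0,-0.001,0.1],"roll": 0},
    {"delta_pos": [0,-0.001,0.15],"roll": 0},
    {"delta_pos": [0,-0.001,0.18],"roll": 0},
    {"delta_pos": [0,-0.001,0.2],"roll": 0},
    {"delta_pos": [0,-0.001,0.215],"roll": 0},
    {"delta_pos": [0,-0.001,0.228],"roll": 0},
    {"delta_pos": [0,-0.001,0.228],"roll": 0}
  ]
}}

```text
clock: 8.45
tcp_pos: [525.7, -272.4, 39.0]
tool_rot: [-0.001, 0.98, 0.197, -0.001]
force: [0.4, -0.9, -0.4]
finger_gap: 85.8
```

>>> {"fn": "arm_command", "kwargs": {
  "rows": [
    {"delta_pos": [0,0,0],"roll": 0},
    {"delta_pos": [0,0,0],"roll": 0},
    {"delta_pos": [0,0,0],"roll": 0},
    {"delta_pos": [0,0,0],"roll": 0},
    {"delta_pos": [0,0,0],"roll": 0},
    {"delta_pos": [0,0,0],"roll": 0},
    {"delta_pos": [0,0,0],"roll": 0},
    {"delta_pos": [0,0,0],"roll": 0}
  ],
  "hand": 1
}}

```text
clock: 9.25
tcp_pos: [526.7, -273.2, 41.8]
tool_rot: [0.001, 0.98, 0.197, 0.001]
force: [-1.0, 0.1, 6.8]
finger_gap: 57.5
```

>>> {"fn": "arm_command", "kwargs": {
  "rows": [
    {"delta_pos": [0,0,-0.01],"roll": 0},
    {"delta_pos": [0,0,-0.03],"roll": 0},
    {"delta_pos": [0,0,-0.06],"roll": 0},
    {"delta_pos": [0,0,-0.1],"roll": 0},
    {"delta_pos": [0,0,-0.14],"roll": 0},
    {"delta_pos": [0,0,-0.18],"roll": 0},
    {"delta_pos": [0,0,-0.21],"roll": 0},
    {"delta_pos": [0,0,-0.225],"roll": 0},
    {"delta_pos": [0,0,-0.23],"roll": 0},
    {"delta_pos": [0,0,-0.23],"roll": 0}
  ]
}}

```text
clock: 10.25
tcp_pos: [525.9, -272.8, 269.6]
tool_rot: [-0.0, 0.98, 0.197, -0.0]
force: [-0.2, -0.2, -5.3]
finger_gap: 57.2
```

```bash
python3 look.py 7 wrist side scene; python3 - <<'E'
from h import *
for n in("side","scene"):
    d=np.load(f"pics/{n}7.npz")['d'];p=optics.camera_params(n)
    print(n,tops(d,p,176.5,186,(440,680,-80,100)))
z=np.load("pics/wrist7.npz");p=optics.camera_params("wrist");p['extrinsics']=z['E']
print(tops(z['d'],p,270,300,(300,700,-400,-100)))
E
```

```text
t 10.25 tcp [ 525.9 -272.8  269.6] Yang -67.27 X [0.9223 0.3865] Y [ 0.3865 -0.9223] F [-0.2 -0.2 -5.3] gap 57.2 q [-0.52 -0.07  1.61 -0.    1.6   0.65]
wrist coltop {'px': [41.0, 78.0], 'n': 1494, 'z': 119.8, 'c': (551.8, -52.4), 'size': (107.4, 7.8), 'ang': 6.61, 'mean': [554.3, -52.3]}
side next {'px': [326.0, 349.0], 'n': 3778, 'z': 200.9, 'c': (506.5, 507.0), 'size': (150.9, 132.6), 'ang': 0.92, 'mean': [505.5, 509.9]}
scene next {'px': [449.0, 173.0], 'n': 744, 'z': 200.9, 'c': (508.6, 500.9), 'size': (153.0, 130.4), 'ang': -0.6, 'mean': [509.1, 492.9]}
side [{'px': [319.0, 217.0], 'n': 1339, 'z': 179.8, 'c': (568.9, 13.0), 'size': (160.4, 122.9), 'ang': 6.11, 'mean': [567.9, 14.8]}]
scene [{'px': [326.0, 224.0], 'n': 1201, 'z': 179.6, 'c': (573.9, 10.4), 'size': (160.9, 120.9), 'ang': 6.7, 'mean': [576.9, 9.8]}]
[{'px': [322.0, 295.0], 'n': 59499, 'z': 282.9, 'c': (537.2, -257.5), 'size': (123.2, 118.4), 'ang': -37.47, 'mean': [553.3, -261.5]}]
```

View pics/wrist7.png

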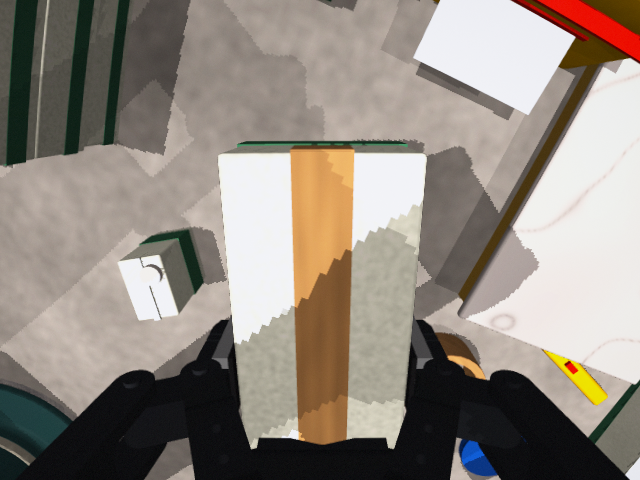

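View pics/scene7.png

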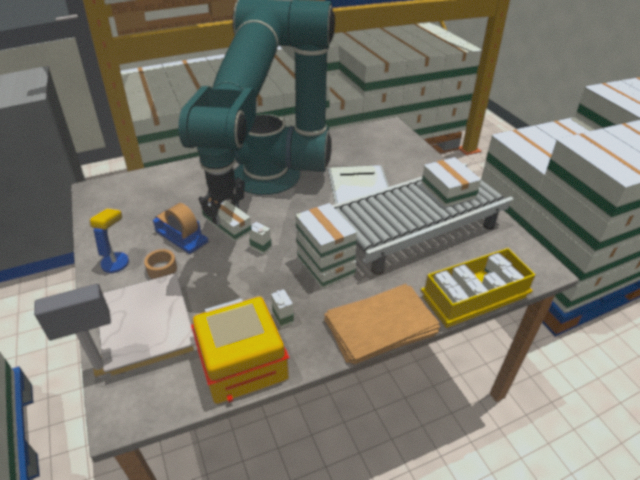

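```bash
cat > held.py <<'E'
import sys
from h import *
def held(tag):
    z=np.load(f"pics/wrist{tag}.npz"); p=optics.camera_params("wrist"); p['extrinsics']=z['E']; W=world(z['d'],p)
    s=status.observe(); w,x,y,zz=s['tool_rot']; t=s['tcp_pos']
    X=np.array([1-2*(y*y+zz*zz),2*(x*y+w*zz)]);Y=np.array([2*(x*y-w*zz),1-2*(x*x+zz*zz)])
    a=(W[...,:2]-t[:2])@X; b=(W[...,:2]-t[:2])@Y; h=W[...,2]-t[2]
    bright=z['im'].max(-1)>100
    m=(z['d']>0)&bright&(h>4)&(h<25)&(a>-30)&(a<90)&(abs(b)<33)
    A=np.c_[a[m],b[m],np.ones(m.sum())]; k,*_=np.linalg.lstsq(A,h[m],rcond=None)
    r=h[m]-A@k; print('top h at tcp %.1f  tilt along X %.2f deg, Y %.2f deg, rms %.2f'%(k[2],*np.degrees(np.arctan(k[:2])),r.std()))
    top=m&(abs(h-(k[0]*a+k[1]*b+k[2]))<1.5)
    print('a max',np.percentile(a[top],[99,99.9]).round(1),'b ext',np.percentile(b[top],[.3,1,99,99.7]).round(1))
    # side lines: b of tape edges vs a
    for lo,hi in((10,40),(40,70)):
        q=top&(a>lo)&(a<hi); print(lo,hi,'b mid',(np.percentile(b[q],[1,99]).mean()).round(2))
held(sys.argv[1])
E
python3 held.py 7
```

```text
top h at tcp 14.7  tilt along X -0.28 deg, Y -0.04 deg, rms 0.81
a max [74.1 75.3] b ext [-28.2 -27.7  28.2  28.7]
10 40 b mid 0.26
40 70 b mid 0.24
```

>>> {"fn": "arm_command", "kwargs": {
  "rows": [
    {"delta_pos": [0.02,-0.03,0],"roll": 0.03},
    {"delta_pos": [0.04,-0.065,0],"roll": 0.08},
    {"delta_pos": [0.064,-0.103,0],"roll": 0.12},
    {"delta_pos": [0.088,-0.141,0],"roll": 0.16},
    {"delta_pos": [0.11,-0.178,0],"roll": 0.2},
    {"delta_pos": [0.129,-0.208,0],"roll": 0.24},
    {"delta_pos": [0.142,-0.23,0],"roll": 0.27},
    {"delta_pos": [0.151,-0.244,0],"roll": 0.283},
    {"delta_pos": [0.151,-0.244,0],"roll": 0.283},
    {"delta_pos": [0.151,-0.244,0],"roll": 0.283},
    {"delta_pos": [0.151,-0.244,0],"roll": 0.283}
  ]
}}

```text
clock: 11.5
tcp_pos: [570.8, 9.9, 269.7]
tool_rot: [0.0, 0.998, 0.057, -0.0]
force: [-0.2, -0.8, -4.0]
finger_gap: 57.3
```

```bash
python3 look.py 8 wrist | head -1; python3 held.py 8; python3 - <<'E'
from h import *
z=np.load("pics/wrist8.npz");p=optics.camera_params("wrist");p['extrinsics']=z['E']
print(tops(z['d'],p,176.5,186,(440,720,-80,100)))
E
```

```text
t 11.5 tcp [570.8   9.9 269.7] Yang -83.5 X [0.9936 0.1132] Y [ 0.1132 -0.9936] F [-0.2 -0.8 -4. ] gap 57.3 q [-0.03 -0.11  1.65 -0.    1.61  1.43]
top h at tcp 13.2  tilt along X -0.25 deg, Y -0.00 deg, rms 0.74
a max [74.  75.2] b ext [-28.6 -28.1  27.9  28.4]
10 40 b mid -0.07
40 70 b mid -0.14
[{'px': [315.0, 154.0], 'n': 5882, 'z': 180.0, 'c': (593.2, 12.6), 'size': (119.6, 116.8), 'ang': -83.32, 'mean': [633.5, 21.3]}, {'px': [419.0, 268.0], 'n': 70, 'z': 180.2, 'c': (575.4, -48.0), 'size': (10.5, 2.4), 'ang': 11.37, 'mean': [575.4, -48.0]}, {'px': [417.0, 296.0], 'n': 156, 'z': 180.1, 'c': (556.0, -50.3), 'size': (26.0, 2.5), 'ang': 6.83, 'mean': [556.7, -50.3]}]
```

View pics/wrist8.png

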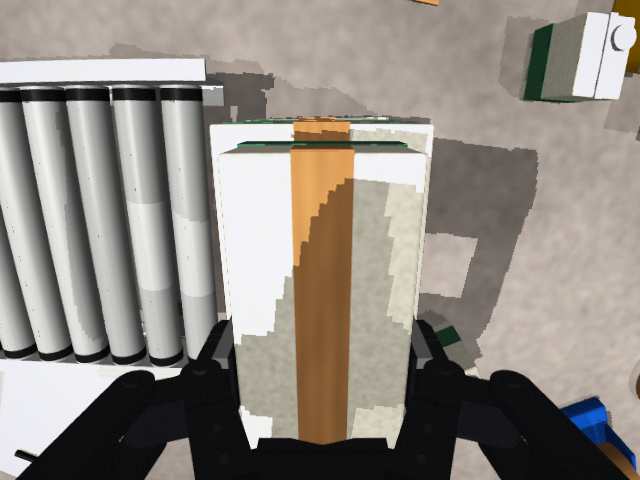

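>>> {"fn": "arm_command", "kwargs": {
  "rows": [
    {"delta_pos": [0.001,0,0.012],"roll": 0},
    {"delta_pos": [0.001,0,0.024],"roll": 0},
    {"delta_pos": [0.001,0,0.034],"roll": 0},
    {"delta_pos": [0.001,0,0.04],"roll": 0},
    {"delta_pos": [0.001,0,0.043],"roll": 0},
    {"delta_pos": [0.001,0,0.045],"roll": 0},
    {"delta_pos": [0.001,0,0.046],"roll": 0},
    {"delta_pos": [0.001,0,0.046],"roll": 0}
  ]
}}

```text
clock: 12.35
tcp_pos: [572.1, 10.6, 224.5]
tool_rot: [0.0, 0.998, 0.057, 0.0]
force: [0.8, 0.2, -3.7]
finger_gap: 57.2
```

```bash
python3 look.py 9 side | head -1; python3 - <<'E'
from h import *
d=np.load("pics/side9.npz");p=optics.camera_params("side");W=world(d['d'],p)
E
```

```text
t 12.35 tcp [572.1  10.6 224.5] Yang -83.48 X [0.9935 0.1136] Y [ 0.1136 -0.9935] F [ 0.8  0.2 -3.7] gap 57.2 q [-0.03 -0.1   1.71 -0.    1.53  1.43]
```

View pics/side9.png

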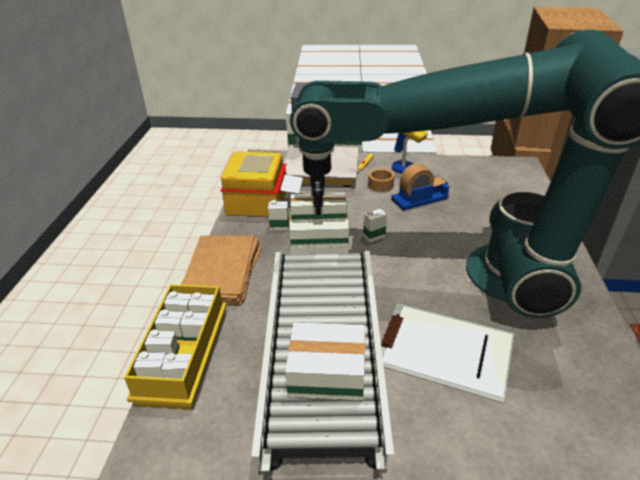

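Still carrying the weight (−3.7 N), so I'll lower in 1 mm steps to contact.

>>> {"fn": "arm_command", "kwargs": {
  "rows": [
    {"delta_pos": [0,0,0.001],"roll": 0},
    {"delta_pos": [0,0,0.002],"roll": 0},
    {"delta_pos": [0,0,0.002],"roll": 0}
  ]
}}

```text
clock: 12.7
tcp_pos: [572.0, 10.6, 222.2]
tool_rot: [-0.0, 0.998, 0.057, -0.0]
force: [-0.4, 0.1, -4.4]
finger_gap: 57.4
```

>>> {"fn": "arm_command", "kwargs": {
  "rows": [
    {"delta_pos": [0,0,0.001],"roll": 0},
    {"delta_pos": [0,0,0.0015],"roll": 0},
    {"delta_pos": [0,0,0.0015],"roll": 0}
  ]
}}

```text
clock: 13.0
tcp_pos: [572.0, 10.6, 221.8]
tool_rot: [0.0, 0.998, 0.057, 0.0]
force: [-4.0, 0.4, 4.6]
finger_gap: 57.2
```

>>> {"fn": "arm_command", "kwargs": {
  "rows": [
    {"delta_pos": [0,0,0],"roll": 0},
    {"delta_pos": [0,0,0],"roll": 0},
    {"delta_pos": [0,0,0],"roll": 0},
    {"delta_pos": [0,0,0],"roll": 0},
    {"delta_pos": [0,0,0],"roll": 0},
    {"delta_pos": [0,0,0],"roll": 0}
  ],
  "hand": 0
}}

```text
clock: 13.6
tcp_pos: [572.0, 10.6, 220.8]
tool_rot: [-0.0, 0.998, 0.057, 0.0]
force: [-0.2, 0.6, 0.0]
finger_gap: 85.3
```

>>> {"fn": "arm_command", "kwargs": {
  "rows": [
    {"delta_pos": [0,0,-0.01],"roll": 0},
    {"delta_pos": [0,0,-0.03],"roll": 0},
    {"delta_pos": [0,0,-0.06],"roll": 0},
    {"delta_pos": [0,0,-0.1],"roll": 0},
    {"delta_pos": [0,0,-0.12],"roll": 0},
    {"delta_pos": [-0.05,0,-0.12],"roll": 0},
    {"delta_pos": [-0.1,0,-0.12],"roll": 0},
    {"delta_pos": [-0.1,0,-0.12],"roll": 0},
    {"delta_pos": [-0.1,0,-0.12],"roll": 0}
  ]
}}

```text
clock: 14.5
tcp_pos: [472.1, -0.8, 342.3]
tool_rot: [0.0, 0.998, 0.057, 0.001]
force: [0.5, -0.0, -0.1]
finger_gap: 85.4
```

```bash
python3 look.py 10 wrist side scene | head -1; python3 - <<'E'
from h import *
for n in("wrist","side","scene"):
    f=np.load(f"pics/{n}10.npz");p=optics.camera_params(n);p['extrinsics']=f['E']
    for nm,b in(("half",(231.5,242)),("full",(176.5,186))):
        for o in tops(f['d'],p,*b,(440,700,-90,100)): print(n,nm,o)
    W=world(f['d'],p); m=(W[...,2]>230)&(W[...,2]<240)&(abs(W[...,0]-571)<50)&(abs(W[...,1]-10.5)<20)&(f['d']>0)&(f['im'].max(-1)>80)
    k,*_=np.linalg.lstsq(np.c_[W[m][:,:2]-[571,10.5],np.ones(m.sum())],W[m][:,2],rcond=None); print(n,'half top z %.1f tilt deg'%k[2],np.degrees(k[:2]).round(2))
    if n!="wrist":
        for nm,b,bx in(("bricks",(84,92),(350,460,-200,-100)),("brickb",(84,92),(690,770,-230,-140)),("next",(197,210),(400,620,400,600))):
            for o in tops(f['d'],p,*b,bx): print(n,nm,o['c'],o['mean'])
E
```

```text
t 14.5 tcp [472.1  -0.8 342.3] Yang -83.49 X [0.9936 0.1133] Y [ 0.1133 -0.9936] F [ 0.5 -0.  -0.1] gap 85.4 q [-0.06 -0.34  1.72 -0.    1.76  1.4 ]
wrist half {'px': [322.0, 105.0], 'n': 21905, 'z': 235.1, 'c': (555.6, 8.7), 'size': (119.6, 57.9), 'ang': 6.57, 'mean': [560.3, 9.2]}
wrist full {'px': [254.0, 100.0], 'n': 6837, 'z': 179.9, 'c': (556.0, 56.6), 'size': (138.2, 24.1), 'ang': 6.66, 'mean': [560.2, 57.1]}
wrist full {'px': [390.0, 100.0], 'n': 6965, 'z': 180.0, 'c': (566.9, -38.3), 'size': (138.2, 24.5), 'ang': 6.54, 'mean': [571.1, -37.7]}
wrist half top z 235.1 tilt deg [-0.01 -0.02]
side half {'px': [318.0, 200.0], 'n': 629, 'z': 234.6, 'c': (569.9, 13.4), 'size': (151.1, 61.7), 'ang': 7.29, 'mean': [569.8, 13.1]}
side full {'px': [319.0, 225.0], 'n': 466, 'z': 180.0, 'c': (564.5, 52.5), 'size': (157.4, 43.4), 'ang': 7.16, 'mean': [564.2, 53.2]}
side half top z 234.8 tilt deg [0.12 0.39]
side bricks (400.4, -147.3) [402.2, -149.7]
side brickb (723.7, -180.8) [726.0, -180.6]
side next (506.6, 507.2) [505.4, 509.9]
scene half {'px': [326.0, 209.0], 'n': 552, 'z': 234.7, 'c': (574.0, 10.1), 'size': (153.3, 59.6), 'ang': 6.04, 'mean': [578.4, 10.4]}
scene full {'px': [314.0, 228.0], 'n': 351, 'z': 179.7, 'c': (578.8, -31.6), 'size': (160.8, 36.6), 'ang': 6.58, 'mean': [582.8, -31.4]}
scene full {'px': [348.0, 231.0], 'n': 61, 'z': 179.4, 'c': (636.9, 56.9), 'size': (61.5, 27.7), 'ang': -48.87, 'mean': [634.1, 56.7]}
scene half top z 234.6 tilt deg [-0.16  0.79]
scene brickb (728.3, -186.8) [725.4, -182.3]
scene next (508.3, 500.6) [516.1, 491.8]
```

View pics/wrist10.png

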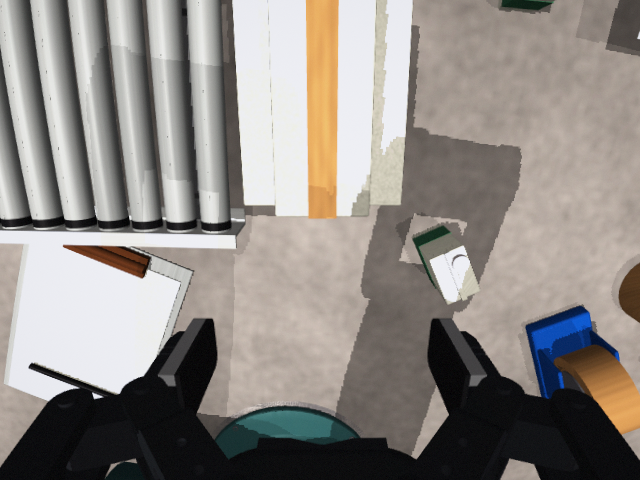

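View pics/scene10.png

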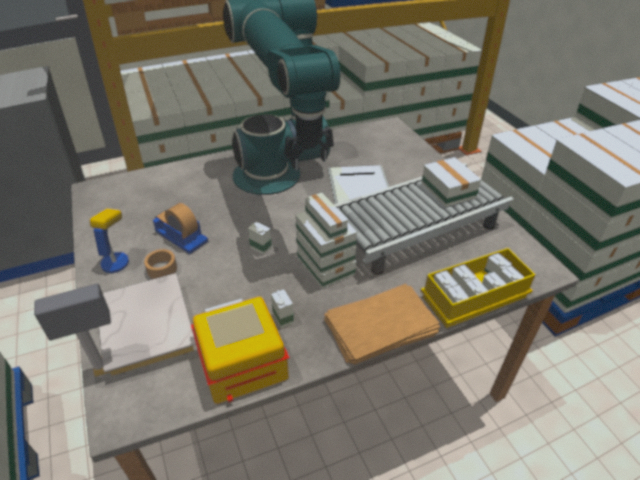

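```bash
python3 -c "
from cell import ticket; print(ticket.finish_job())"
```

```text
the job is handed in; nothing more can be done
None
```

I finished the task and handed it in with about 15 s used; the hand-in gives no verdict. I slid the full-size case off the lane onto the column with the open fingers. I then picked up the half-width case from the bench, set it down in the middle of the new top, released it and backed off.

**Full-size case:** Its rear and side faces were flush with the column to within about 1 mm in the wrist view. Its top is level at 180 mm, and its sides are parallel to the column's, both at about 6.5°.

**Half-width case:** Its top is at 235 mm, with a tilt of about 0° in the wrist view. Its centre is within about 2 mm of the full-size case's, and its yaw is 6.6°.

**Column and bystanders:** The column showed no clear movement. The next case and the far drink pack measured within a few millimetres of where they started. The near pack was found again only in the side view, with a reading up to about 9 mm off the first one, which I take as measurement scatter because nothing came near it. I checked the tape roll by eye only.

**Disagreements:** The side and scene cameras differed by about 3–5 mm on absolute position, because each one sees a side face of the cases. They also read small tilts on the half-width case, 0.4° and 0.8°, which are within the limit. I relied on the wrist view for the fine alignment.

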